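Lock the sprung bayonet cap of a filter housing

ROBOT

A 6-joint arm with a two-finger parallel gripper is mounted at the origin on the work surface; the furniture and walls round the work are solid. World frame = base frame: x ahead of the robot, y to its left, z up, the work surface at z = 0. Lengths are in m, angles in degrees, forces in N, time in s.
With the tool pointing down it reaches from about 0.4 to 0.825 m from the base axis. Payload 7 kg.
Tool frame: the origin (TCP) lies midway between the tips of the shut fingers; the grasp point (between the pads) lies hold_point_z behind it (hold_point_z is the distance from the TCP to the grasp point, in m); z points along the fingers, y is the line along which they close (so a half turn about z gives the same grasp; the last joint's range is limited). The gripper opens to 88 mm and grips with 3 to 60 N. Pads are 19 mm wide; open, the fingers measure 130 mm over their backs; the gripper's body (78 mm by 193 mm) begins 47 mm behind the grasp point.
Start: joints at [-55.227, 20.546, 0.682, 0, -70.136, -16.507], TCP at [0.212, -0.641, 0.227] pointing down, gripper open.
Joint ranges: [-176.03, 176.03], [-82.01, 121.73], [-58.28, 71.71], [-173.87, 95.51], [-174.79, -0.11], [-173.66, 173.66]. Speed limits (degrees/s): [136.94, 136.94, 172.46, 180, 180, 180].

INTERFACE

Orientations are given as [roll, pitch, yaw] about the fixed x, y, z axes, in that order (R = Rz(yaw) Ry(pitch) Rx(roll)).
In Python, from plant import * gives the robot as it stands.
- The arm moves only by the tool step_arm, never from a script. Its argument "steps" is a list that holds one entry, the list of rows, each a list of 6 numbers: the shift along the tool's x, y, z scaled (see below), then the turn, a rotation vector about the tool's x, y, z scaled (see below). In form: [[[tx, ty, tz, wx, wy, wz], ...]]. A call has 1 to 20 rows; each row is the pose to reach, as a shift and turn from the pose commanded when the call began, along the tool's axes at that moment; what a row does not reach only later rows make up. The controller multiplies each number of a shift by 100 mm and each number of a turn by 0.5 rad. A row lasts 1/10 s, in which the tool goes at most 50 mm and 8.59 degrees, less where a joint would pass 70% of its speed; a pose out of reach is approached as far as the arm can. A call with a number of a shift or a turn outside -1 to 1 is refused whole. A call with a gripper value outside its range is refused whole. "jaw" is the closure in counts, from 0 (fully open) to 255 (shut), set as the call begins (left out, the last holds). The fingers move at their own pace and stop on an object; the grip force is fixed at half the most. Time passes only in rows, so rows that repeat a pose let the fingers close. It gives the time, the measured TCP pose, the force, the opening and the grip force at its end, in the units of the state.
- get_obs(): the state, without advancing time (a new reading comes with each control period).
- snapshot(name): name is "side" or "top" or "wrist"; returns (picture, depth): 420x560x3 uint8, red, green, blue; 420x560 float32, m along the optical axis (not along the pixel's ray), 0 where there is no reading.
- calibration(name): a dict with "mtx" (3x3 intrinsics, pixels), "rvec" (rotation vector, rad) and "tvec" (3), from world to camera coordinates, as OpenCV has them. Camera axes: x right, y down, z forward; pixel columns grow to the right and rows downward; lengths in m; the calibration is good to about 2 mm. The wrist camera is an equidistant fisheye: a pixel r from the principal point sees the ray r / f radians off the axis. A picture is of the moment at which its call begins: read the wrist's pose just before it. calibration takes no time and is no camera call; for the wrist camera it gives the pose at the moment of the call.
- close_job(): hands the job in; it is judged then, once.
The state is a dict: "clock": time; "joint_pos": joint angles; "qvel": joint speeds; "tau": joint torques, N m; "tool_pos": TCP position; "orientation": TCP orientation; "force": force on the tool from outside, world axes, zero at the start; "moment": the same for the moment, N m; "opening": finger opening in m; "gripper_force": force on a finger pad.
Only numpy, scipy, OpenCV 4.12 (cv2) and the standard library are available. Lean on these libraries where they do the work, as an engineer would, in place of code of your own. Each camera call takes 0.05 s, during which the arm holds its last target. There are 200 camera calls.

TASK

Two identical filter housings stand on the bench; the cap of one is locked, the cap of the other stands higher, sprung up and unlocked. Push the unlocked cap down against its spring and turn it clockwise (seen from above) about a quarter turn to its stop, then let go so that it springs up into its locking notch and stays locked like its neighbour. Do not knock over the bottles or the beaker.

Things in the scene. Friction and masses are not known exactly. Their poses are not given: they have to be found in the camera images.
- cap_bar (a point): Middle of the upright aluminium grip bar of the unlocked bayonet cap (a loose part, 0.1 to 0.16 kg), on the cap's axis. x along the bar, z up the axis. Bar 66 mm long (x), 14 mm thick (y), top 14 mm above this point. Height of this point over the housing's underside: unlocked 140 mm, locked 130 mm. Two lugs under the bar's ends already stand in the housing's upright entry slots.
- cap_flange (a point): Centre of the flat top of the cap's round flange, 76 mm across, 14 mm under the middle of the bar, which stands on it; fingertips can press on it at both sides of the bar.
- follower (a joint): Spring plate under the cap: m it is pressed down, 0 with the cap up. The cap needs about 1 N to start, 8 to 10 N at the bottom. It can turn only once pressed 14 mm (0.014) or more; hard bottom at 16 mm. Let go unturned, the cap springs back up. Locked, it reads 0.010.
- slot_track (a point): Centre of the housing's rim (cap axis, 100 mm above the bench); its two J-slots guide the lugs. Held down, the cap turns only clockwise from above, with little friction: from about 71 deg on the lugs are under the locking notches, at about 89 deg they meet the end stop. Let go in between, the cap springs up 4 to 6 mm into the notches and is locked.
- filter_open: The fixed housing under the unlocked cap: round grey body, white rim, 68 mm across, 100 mm high, on a foot plate 100 x 84 mm, two hose barbs at its sides. Origin: centre of the underside, on the cap's axis. z up; the locked grip bar lies along its x axis (either way round); unlocked, the bar stands about 80 deg anticlockwise (from above) from that.
- filter_locked: The identical housing beside it, with its cap already locked (grip bar along its x axis, bar top 144 mm above the bench, 10 mm lower than the unlocked one's 154 mm); fixed, cap included; needs nothing. Origin: centre of its underside.
- white_bottle: Loose reagent bottle with blue cap, 64 mm across, 144 mm high, standing; origin at the centre of its underside. Bystander.
- amber_bottle: Loose amber reagent bottle with black cap, 60 mm across, 123 mm high, standing; origin at the centre of its underside. Bystander.
- beaker: Loose small glass beaker, 56 mm across, 70 mm high, standing; origin at the centre of its underside. Bystander.
Things that resemble listed ones, but are neither listed nor needed, are in the scene too. What is shaped like the part that bears cap_bar but blue is not meant.

How it is judged (in metres and radians):
At the end, for the whole second after the job is handed in: The cap is locked and let go: its grip bar within 0.25 rad of the housing's x axis, its mid-bar point 127.5 to 133.5 mm above the housing's underside (lugs up in the notches) and within 6 mm of the axis along x and y, cap level within 0.1 rad (x of cap_bar in the frame of filter_open between -0.006 and 0.006 m and y of cap_bar in the frame of filter_open between -0.006 and 0.006 m and angle between the x axis of cap_bar and the x axis of filter_open, either way round below 0.25 rad and z of cap_bar in the frame of filter_open between 0.1275 and 0.1335 m and angle between cap_bar's own z axis and vertical below 0.1 rad); the robot touches nothing.
It fails at once if the white bottle is knocked over (angle between white_bottle's own z axis and vertical above 0.5 rad).
It fails at once if the amber bottle is knocked over (angle between amber_bottle's own z axis and vertical above 0.5 rad).
It fails at once if the beaker is knocked over (angle between beaker's own z axis and vertical above 0.5 rad).
It also fails if it takes over 42 s, if anything falls off the work surface, if the arm or the gripper's body presses on something with over 40 N, if the wrist force passes 120 N, or if a joint passes its speed limit or range.

## Working session

There is one attempt and no reset: what is moved stays moved. The work goes in short steps, Python scripts to look and compute and a tool call to move; the robot and the scene stay as the last step left them, time stands still between calls to the robot, and variables do not carry over. Pictures are saved under pics/ and viewed, at most 10 in all, crops included, and the job is handed in when it is done.

Besides the shell and the picture viewer there is one more tool, called after "Call:" as name(argument=value, ...), one argument or row to a line, values as JSON. step_arm: Moves the arm, as the interface text tells. Its arguments: {"type":"object","properties":{"steps":{"type":"array","items":{"type":"array","items":{"type":"array","items":{"type":"number","minimum":-1,"maximum":1}}}},"jaw":{"type":"number"}},"required":["steps"]}

```bash
mkdir -p pics; cat > h.py <<'E'
import numpy as np, cv2, os
from plant import *
def cal(n):
    c=calibration(n); K=np.array(c["mtx"],float); R=cv2.Rodrigues(np.array(c["rvec"],float))[0]; t=np.array(c["tvec"],float).ravel(); return K,R,t
def cloud(d,n):
    K,R,t=cal(n); v,u=np.mgrid[:d.shape[0],:d.shape[1]]
    P=np.stack([(u-K[0,2])/K[0,0]*d,(v-K[1,2])/K[1,1]*d,d],-1)
    return (P-t)@R
E
python3 - <<'E'
from h import *
print(get_obs())
for n in ("top","side"):
    p,d=snapshot(n); np.savez(f"{n}.npz",p=p,d=d); cv2.imwrite(f"pics/{n}.png",p[:,:,::-1])
    K,R,t=cal(n); print(n,K.round(1).tolist(),(-R.T@t).round(3),R[2].round(2))
E
```

```text
{'clock': 0.0, 'joint_pos': array([-5.52264207e+01,  2.05925969e+01,  6.37093202e-01, -1.96799637e-02,
       -7.01374069e+01, -1.65075400e+01]), 'qvel': array([-0.03846321, -0.01348445,  0.11284813, -0.01986891, -0.15960517,
       -0.05075268]), 'tau': array([-3.17897517e-03, -5.82707369e+01,  2.93047482e+01,  6.99747518e+00,
        6.70576832e-03, -1.83539669e-04]), 'tool_pos': array([ 0.21140278, -0.64054775,  0.22563619]), 'orientation': array([ 1.79905662e+02, -8.66417990e-03, -1.61740655e+02]), 'force': array([-0.56289613,  0.35636419,  0.38552677]), 'moment': array([ 0.0243721 ,  0.02581634, -0.03731126]), 'gripper_force': 0.0, 'opening': 0.08772381909687571}
top [[504.2, 0.0, 277.7], [0.0, 504.2, 211.6], [0.0, 0.0, 1.0]] [0.39  0.144 1.495] [ 0.12 -0.01 -0.99]
side [[545.8, 0.0, 280.7], [0.0, 545.8, 218.4], [0.0, 0.0, 1.0]] [-0.088  1.406  0.977] [ 0.39 -0.76 -0.51]
```

View pics/top.png

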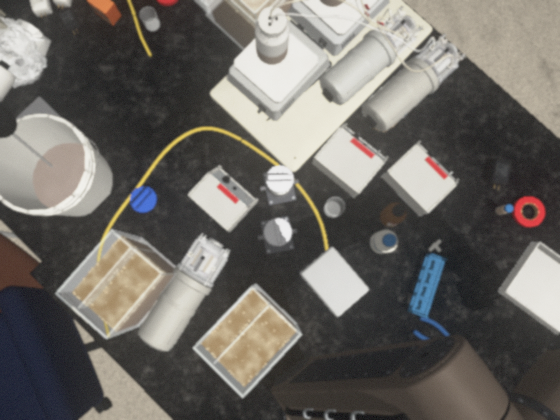

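View pics/side.png

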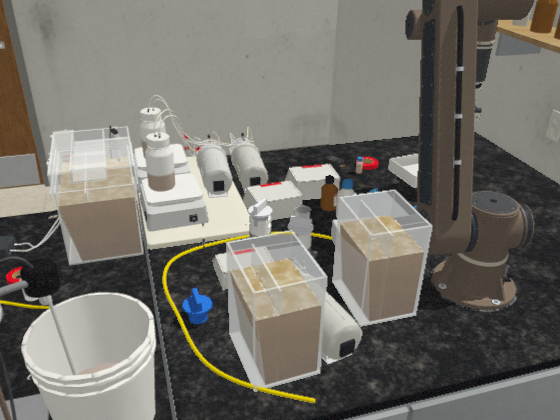

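The top view shows the two filter housings at about (280,181) and (277,233), the beaker at (334,207), the white bottle at (384,241) and the amber one at about (395,213). The blue decoy cap is at (144,200). Next I measure the two caps.

```bash
python3 - <<'E'
from h import *
z=np.load("top.npz"); C=cloud(z["d"],"top"); p=z["p"]
big=cv2.resize(p[120:290,220:430],None,fx=3.8,fy=3.5,interpolation=cv2.INTER_CUBIC); cv2.imwrite("pics/topc.png",big[:,:,::-1])
def reg(n,u0,u1,v0,v1):
    Q=C[v0:v1,u0:u1].reshape(-1,3); Q=Q[np.isfinite(Q).all(1)]
    for lo,hi in ((.09,.11),(.113,.122),(.122,.130),(.135,.148),(.148,.165)):
        m=(Q[:,2]>lo)&(Q[:,2]<hi)
        if m.sum()>3: S=Q[m]; print(n,lo,m.sum(),S.mean(0).round(4),(S.min(0)).round(3),S.max(0).round(3))
reg("A",258,305,158,206); reg("B",258,300,210,256)
for n,u0,u1,v0,v1 in (("beaker",322,347,195,220),("white",368,400,228,256),("amber",378,408,200,226)):
    Q=C[v0:v1,u0:u1].reshape(-1,3); S=Q[Q[:,2]>Q[:,2].max()-.04]; print(n,Q[:,2].max(),S.mean(0))
E
```

```text
A 0.113 27 [0.6453 0.1288 0.1204] [0.616 0.096 0.118] [0.682 0.159 0.122]
A 0.122 379 [0.6508 0.123  0.1262] [0.615 0.084 0.122] [0.691 0.159 0.13 ]
A 0.135 30 [0.6481 0.1265 0.1412] [0.622 0.09  0.135] [0.678 0.153 0.148]
A 0.148 125 [0.6524 0.1205 0.1542] [0.645 0.09  0.149] [0.66  0.153 0.161]
B 0.09 6 [0.5016 0.1204 0.1086] [0.479 0.095 0.107] [0.534 0.165 0.11 ]
B 0.113 410 [0.5064 0.1307 0.1167] [0.47  0.093 0.113] [0.545 0.17  0.122]
B 0.122 6 [0.4956 0.134  0.1236] [0.475 0.104 0.122] [0.525 0.156 0.127]
B 0.135 118 [0.5068 0.1311 0.1434] [0.474 0.121 0.137] [0.539 0.142 0.148]
B 0.148 8 [0.5066 0.132  0.1498] [0.487 0.129 0.148] [0.535 0.137 0.152]
beaker 1.4949956193517706 [0.38952007 0.144356   1.49499562]
white 1.4949956193517706 [0.38952007 0.144356   1.49499562]
amber 1.4949956193517706 [0.38952007 0.144356   1.49499562]
```

View pics/topc.png

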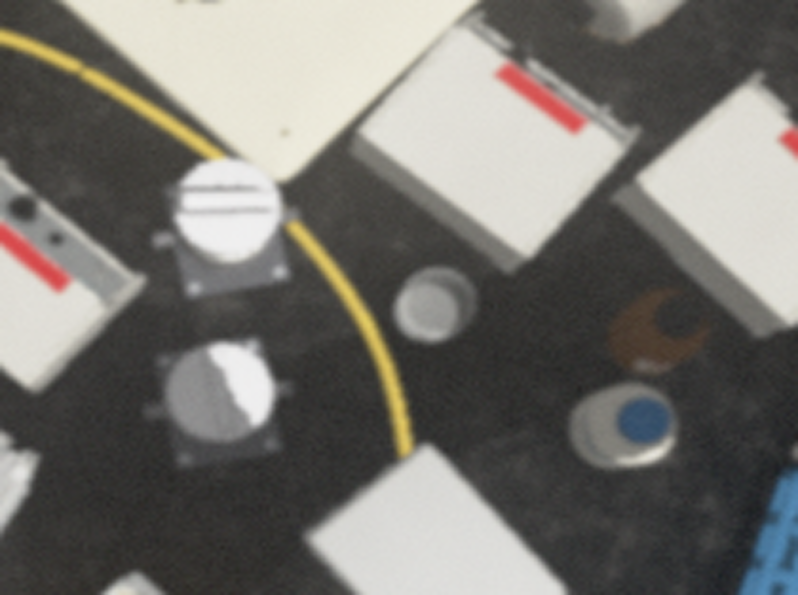

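A, at (280,181), has its bar top at 0.154 m, so it is the unlocked one; B, with its bar top at 0.143 m, is locked. I now fit the bar axes and check the clearance along the path.

```bash
cat >> h.py <<'E'
def bar(C,c,lo,hi):
    Q=C.reshape(-1,3); Q=Q[(np.hypot(*(Q[:,:2]-c).T)<.05)&(Q[:,2]>lo)&(Q[:,2]<hi)]
    (x,y),(w,h),a=cv2.minAreaRect(Q[:,:2].astype(np.float32)); m=Q.mean(0)
    u=np.linalg.svd(Q[:,:2]-m[:2],full_matrices=False)[2][0]
    return len(Q),np.round([x,y,w,h],4),m.round(4),np.degrees(np.arctan2(u[1],u[0])).round(1)
E
python3 - <<'E'
from h import *
z=np.load("top.npz"); C=cloud(z["d"],"top")
print("A",bar(C,[.652,.121],.149,.158)); print("B",bar(C,[.507,.131],.139,.147))
Q=C[z["d"]>0]; a=np.array([.212,-.641]);b=np.array([.652,.121]);u=(b-a)/np.linalg.norm(b-a)
s=(Q[:,:2]-a)@u; t=(Q[:,:2]-a)@np.array([-u[1],u[0]])
for k in np.arange(.2,1.05,.1):
    m=(s>k)&(s<k+.1)&(abs(t)<.12); print(round(k,1),m.sum(),Q[m,2].max().round(3) if m.any() else None)
# foot plate of A and B
E
```

```text
A (114, array([0.653 , 0.1216, 0.0149, 0.0627]), array([0.6524, 0.1198, 0.1538]), np.float64(-88.1))
B (106, array([0.5068, 0.131 , 0.0652, 0.0139]), array([0.5075, 0.1311, 0.1432]), np.float64(-170.2))
0.2 2774 0.01
0.3 2801 0.693
0.4 2705 0.051
0.5 2747 0.149
0.6 2703 0.095
0.7 2893 0.122
0.8 2754 0.161
0.9 2542 0.159
1.0 2498 0.074
```

Call:
step_arm(
  steps=[
    [[-0.47,0.42,-0.2,0,0,0],[-0.94,0.835,-0.2,0,0,0],[-0.94,0.835,-0.2,0,0,0]],
  ],
)

```text
clock: 0.4
tool_pos: [0.2755, -0.53, 0.2467]
orientation: [180.0, 0.0, -161.7]
force: [0.6, -0.6, 0.4]
opening: 0.0874
gripper_force: 0.0
```

Call:
step_arm(
  steps=[
    [[-0.4,0.36,0,0,0,0],[-0.8,0.71,0,0,0,0],[-0.94,0.835,0,0,0,0]],
  ],
)

```text
clock: 0.7
tool_pos: [0.3387, -0.4207, 0.2465]
orientation: [180.0, 0.0, -161.7]
force: [0.8, -1.1, -0.0]
opening: 0.0876
gripper_force: 0.0
```

Call:
step_arm(
  steps=[
    [[-0.4,0.36,0,0,0,0],[-0.8,0.71,0,0,0,0],[-0.94,0.835,0,0,0,0]],
  ],
)

```text
clock: 1.0
tool_pos: [0.4018, -0.3121, 0.2466]
orientation: [180.0, 0.0, -161.6]
force: [0.0, -0.3, -0.1]
opening: 0.0875
gripper_force: 0.0
```

Call:
step_arm(
  steps=[
    [[-0.4,0.36,0,0,0,0],[-0.8,0.71,0,0,0,0],[-0.94,0.835,0,0,0,0]],
  ],
)

```text
clock: 1.3
tool_pos: [0.465, -0.2032, 0.2465]
orientation: [180.0, 0.0, -161.6]
force: [-0.3, -0.5, -0.5]
opening: 0.0874
gripper_force: 0.0
```

Call:
step_arm(
  steps=[
    [[-0.4,0.36,0,0,0,0],[-0.8,0.71,0,0,0,0],[-0.94,0.835,0,0,0,0]],
  ],
)

```text
clock: 1.6
tool_pos: [0.5282, -0.0943, 0.2463]
orientation: [180.0, -0.0, -161.6]
force: [0.5, -1.7, -0.7]
opening: 0.0875
gripper_force: 0.0
```

Call:
step_arm(
  steps=[
    [[0,0,0,0,0,-0.28],[0,0,0,0,0,-0.56],[0,0,0,0,0,-0.83],[0,0,0,0,0,-0.83]],
  ],
)

```text
clock: 2.0
tool_pos: [0.5268, -0.097, 0.2462]
orientation: [180.0, -0.0, -137.8]
force: [0.0, -0.1, 0.1]
opening: 0.0875
gripper_force: 0.0
```

Call:
step_arm(
  steps=[
    [[0,0,0,0,0,-0.28],[0,0,0,0,0,-0.56],[0,0,0,0,0,-0.83],[0,0,0,0,0,-0.83]],
  ],
)

```text
clock: 2.4
tool_pos: [0.5268, -0.0973, 0.2464]
orientation: [180.0, -0.0, -114.3]
force: [0.0, 0.2, -0.2]
opening: 0.0875
gripper_force: 0.0
```

Call:
step_arm(
  steps=[
    [[0,0,0,0,0,-0.28],[0,0,0,0,0,-0.54],[0,0,0,0,0,-0.78],[0,0,0,0,0,-0.78],[0,0,0,0,0,-0.78]],
  ],
)

```text
clock: 2.9
tool_pos: [0.5269, -0.0973, 0.2465]
orientation: [180.0, 0.0, -92.3]
force: [-0.5, 0.3, 0.2]
opening: 0.0875
gripper_force: 0.0
```

Call:
step_arm(
  steps=[
    [[-0.37,-0.2,0,0,0,0],[-0.743,-0.39,0,0,0,0],[-0.743,-0.39,0,0,0,0]],
  ],
)

```text
clock: 3.2
tool_pos: [0.5703, -0.0212, 0.2461]
orientation: [-180.0, 0.0, -92.0]
force: [-0.7, -0.7, -0.6]
opening: 0.0877
gripper_force: 0.0
```

Call:
step_arm(
  steps=[
    [[-0.37,-0.2,0,0,0,0],[-0.743,-0.39,0,0,0,0],[-0.743,-0.39,0,0,0,0]],
  ],
)

```text
clock: 3.5
tool_pos: [0.6114, 0.052, 0.2456]
orientation: [180.0, -0.0, -92.0]
force: [-0.2, 0.4, -0.6]
opening: 0.0879
gripper_force: 0.0
```

Call:
step_arm(
  steps=[
    [[-0.37,-0.2,0,0,0,-0.147],[-0.743,-0.39,0,0,0,-0.147],[-0.743,-0.39,0,0,0,-0.147],[-0.743,-0.39,0,0,0,-0.147],[-0.743,-0.39,0,0,0,-0.147]],
  ],
)

```text
clock: 4.0
tool_pos: [0.6506, 0.1211, 0.2464]
orientation: [180.0, -0.0, -87.8]
force: [0.0, -0.3, -0.6]
opening: 0.0876
gripper_force: 0.0
```

```bash
python3 - <<'E'
from h import *
o=get_obs(); c=calibration("wrist"); print(o["tool_pos"],o["orientation"],c)
K=np.array(c["mtx"],float);R=cv2.Rodrigues(np.array(c["rvec"],float))[0];t=np.array(c["tvec"],float).ravel()
p,d=snapshot("wrist"); cv2.imwrite("pics/w1.png",p[:,:,::-1]); np.savez("w1.npz",p=p,d=d,R=R,t=t,K=K)
v,u=np.mgrid[:420,:560]; a=(u-K[0,2])/K[0,0]; b=(v-K[1,2])/K[1,1]; r=np.hypot(a,b); k=np.tan(np.minimum(r,1.5))/np.maximum(r,1e-9)
C=(np.stack([a*k*d,b*k*d,d],-1)-t)@R
C=C[(d>0)&(r<1.3)]
print("A",bar(C,[.652,.121],.149,.158)); print("flange",bar(C,[.652,.121],.12,.13))
print("B",bar(C,[.507,.131],.139,.147))
E
```

```text
[0.65057102 0.12107393 0.24641304] [ 1.79962605e+02 -1.48239332e-02 -8.77691439e+01] {'mtx': array([[325.1922621 ,   0.        , 282.21308722],
       [  0.        , 325.1922621 , 212.08647352],
       [  0.        ,   0.        ,   1.        ]]), 'rvec': array([-0.0595379 ,  3.10244522,  0.44870798]), 'tvec': array([ 0.65461267, -0.13335638,  0.38288592])}
A (1307, array([0.6523, 0.1209, 0.014 , 0.0653]), array([0.6523, 0.1192, 0.1535]), np.float64(90.4))
flange (4248, array([0.653 , 0.1207, 0.0764, 0.0764]), array([0.6526, 0.1184, 0.1258]), np.float64(179.3))
B (921, array([0.5074, 0.1299, 0.0657, 0.014 ]), array([0.5089, 0.1293, 0.1433]), np.float64(9.4))
```

View pics/w1.png

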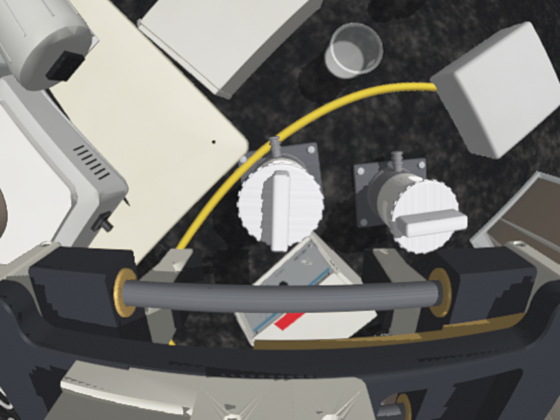

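The wrist view shows the unlocked cap's bar at (281,210) upright in the picture and the locked neighbour at (430,222). Both estimates put the axis at (0.6525, 0.121) with the bar at about 90.5°. I will centre over it and descend.

```bash
python3 - <<'E'
from h import *
import plant; print([ (k,getattr(plant,k)) for k in dir(plant) if "hold" in k.lower()])
z=np.load("top.npz"); C=cloud(z["d"],"top"); Q=C[z["d"]>0]; r=np.hypot(*(Q[:,:2]-[.6525,.121]).T); m=(r<.12)&(r>.045); print(np.sort(Q[m,2])[-5:])
E
```

```text
[('hold_point_z', 0.0188)]
[0.14530842 0.14537128 0.1467534  0.14768616 0.14978291]
```

Call:
step_arm(
  steps=[
    [[0,-0.018,0.1,0,0,0.05],[0,-0.018,0.3,0,0,0.05],[0,-0.018,0.5,0,0,0.05],[0,-0.018,0.6,0,0,0.05],[0,-0.018,0.7,0,0,0.05],[0,-0.018,0.7,0,0,0.05],[0,-0.018,0.7,0,0,0.05]],
  ],
)

```text
clock: 4.75
tool_pos: [0.6532, 0.1218, 0.177]
orientation: [-180.0, -0.0, -89.1]
force: [0.5, 0.2, -0.0]
opening: 0.0876
gripper_force: 0.0
```

Call:
step_arm(
  steps=[
    [[0.009,0.008,0.15,0,0,0],[0.009,0.008,0.3,0,0,0],[0.009,0.008,0.42,0,0,0],[0.009,0.008,0.48,0,0,0],[0.009,0.008,0.48,0,0,0],[0.009,0.008,0.48,0,0,0]],
  ],
)

```text
clock: 5.35
tool_pos: [0.6525, 0.1211, 0.1291]
orientation: [-180.0, 0.0, -89.0]
force: [0.1, 0.3, 0.1]
opening: 0.088
gripper_force: 0.0
```

Call:
step_arm(
  jaw=255,
  steps=[
    [[0,0,0,0,0,0],[0,0,0,0,0,0],[0,0,0,0,0,0],[0,0,0,0,0,0],[0,0,0,0,0,0],[0,0,0,0,0,0],[0,0,0,0,0,0],[0,0,0,0,0,0],[0,0,0,0,0,0],[0,0,0,0,0,0],[0,0,0,0,0,0],[0,0,0,0,0,0]],
  ],
)

```text
clock: 6.55
tool_pos: [0.6521, 0.121, 0.1285]
orientation: [180.0, 0.0, -89.1]
force: [0.4, 0.6, -0.8]
opening: 0.0138
gripper_force: 30.0
```

Gripped on the 14 mm bar with little side force. Pressing down.

Call:
step_arm(
  steps=[
    [[0,0,0.03,0,0,0],[0,0,0.06,0,0,0],[0,0,0.09,0,0,0],[0,0,0.12,0,0,0],[0,0,0.13,0,0,0],[0,0,0.13,0,0,0]],
  ],
)

```text
clock: 7.15
tool_pos: [0.6522, 0.121, 0.116]
orientation: [-180.0, -0.0, -89.0]
force: [-2.6, 0.1, 6.6]
opening: 0.0139
gripper_force: 30.0
```

Call:
step_arm(
  steps=[
    [[0,0,0.01,0,0,0],[0,0,0.02,0,0,0],[0,0,0.02,0,0,0],[0,0,0.02,0,0,0]],
  ],
)

```text
clock: 7.55
tool_pos: [0.6523, 0.121, 0.1143]
orientation: [-180.0, -0.0, -89.0]
force: [-2.2, -0.3, 7.8]
opening: 0.0137
gripper_force: 30.0
```

Call:
step_arm(
  steps=[
    [[0,0,0.01,0,0,0],[0,0,0.01,0,0,0],[0,0,0.01,0,0,0]],
  ],
)

```text
clock: 7.85
tool_pos: [0.6523, 0.121, 0.1134]
orientation: [-180.0, -0.0, -89.0]
force: [-3.0, 0.9, 8.4]
opening: 0.0143
gripper_force: 30.0
```

Call:
step_arm(
  steps=[
    [[0,0,0.008,0,0,0],[0,0,0.008,0,0,0],[0,0,0.008,0,0,0]],
  ],
)

```text
clock: 8.15
tool_pos: [0.6523, 0.121, 0.1127]
orientation: [-180.0, -0.0, -89.0]
force: [-3.0, 0.4, 9.1]
opening: 0.0136
gripper_force: 30.0
```

Pressed about 15.5 mm at 9 N. Starting the clockwise turn.

Call:
step_arm(
  steps=[
    [[0,0,0,0,0,0.12],[0,0,0,0,0,0.24],[0,0,0,0,0,0.36],[0,0,0,0,0,0.48],[0,0,0,0,0,0.6],[0,0,0,0,0,0.7],[0,0,0,0,0,0.7]],
  ],
)

```text
clock: 8.85
tool_pos: [0.6534, 0.1211, 0.1132]
orientation: [-179.8, 0.1, -109.2]
force: [-0.3, 0.2, 9.2]
opening: 0.0134
gripper_force: 30.0
```

```bash
python3 -c "
from h import *
o=get_obs();print(o['force'],o['moment'],o['tool_pos'])"
```

```text
[-0.26802226  0.2092162   9.18441183] [-0.21547097  0.31682954 -0.02435512] [0.65338181 0.12109399 0.11320184]
```

Call:
step_arm(
  steps=[
    [[0,0,0,0,0,0.12],[0,0,0,0,0,0.24],[0,0,0,0,0,0.36],[0,0,0,0,0,0.48],[0,0,0,0,0,0.6],[0,0,0,0,0,0.72],[0,0,0,0,0,0.72]],
  ],
)

```text
clock: 9.55
tool_pos: [0.6534, 0.1211, 0.1132]
orientation: [-179.9, 0.1, -129.8]
force: [-0.6, -0.3, 8.5]
opening: 0.014
gripper_force: 30.0
```

Call:
step_arm(
  steps=[
    [[0,0,0,0,0,0.12],[0,0,0,0,0,0.24],[0,0,0,0,0,0.36],[0,0,0,0,0,0.48],[0,0,0,0,0,0.6],[0,0,0,0,0,0.72],[0,0,0,0,0,0.72]],
  ],
)

```text
clock: 10.25
tool_pos: [0.6535, 0.1212, 0.1132]
orientation: [-179.9, 0.2, -150.4]
force: [-0.6, -0.2, 9.0]
opening: 0.0134
gripper_force: 30.0
```

Call:
step_arm(
  steps=[
    [[0,0,0,0,0,0.12],[0,0,0,0,0,0.24],[0,0,0,0,0,0.36],[0,0,0,0,0,0.48],[0,0,0,0,0,0.6],[0,0,0,0,0,0.69],[0,0,0,0,0,0.69]],
  ],
)

```text
clock: 10.95
tool_pos: [0.6535, 0.1212, 0.1132]
orientation: [-180.0, 0.2, -170.2]
force: [1.2, -0.7, 8.5]
opening: 0.0137
gripper_force: 30.0
```

```bash
python3 -c "
from h import *
o=get_obs();print(o['force'],o['moment'],o['tool_pos'])"
```

```text
[ 1.18131801 -0.70188553  8.49484265] [-0.15654414  0.18697481 -0.04323857] [0.65346366 0.12118782 0.11323382]
```

Turned 81°, inside the 71–89° window. I raise slowly while still gripping, so the lugs go up into the notches.

Call:
step_arm(
  steps=[
    [[0,0,-0.01,0,0,0],[0,0,-0.02,0,0,0],[0,0,-0.03,0,0,0],[0,0,-0.04,0,0,0],[0,0,-0.045,0,0,0],[0,0,-0.045,0,0,0]],
  ],
)

```text
clock: 11.55
tool_pos: [0.6534, 0.1212, 0.1175]
orientation: [-180.0, 0.2, -170.1]
force: [0.5, -0.0, 7.1]
opening: 0.0142
gripper_force: 30.0
```

Call:
step_arm(
  jaw=0,
  steps=[
    [[0,0,0,0,0,0],[0,0,0,0,0,0],[0,0,0,0,0,0],[0,0,0,0,0,0],[0,0,0,0,0,0],[0,0,0,0,0,0],[0,0,0,0,0,0],[0,0,0,0,0,0],[0,0,0,0,0,0],[0,0,0,0,0,0]],
  ],
)

```text
clock: 12.55
tool_pos: [0.6514, 0.1209, 0.1154]
orientation: [180.0, -0.1, -170.1]
force: [-0.1, 0.6, -0.9]
opening: 0.0854
gripper_force: 0.0
```

Call:
step_arm(
  steps=[
    [[0,0,-0.1,0,0,0],[0,0,-0.3,0,0,0],[0,0,-0.6,0,0,0],[0,0,-1,0,0,0],[0,0,-1,0,0,0],[0,0,-1,0,0,0],[0,0,-1,0,0,0]],
  ],
)

```text
clock: 13.25
tool_pos: [0.6515, 0.1209, 0.2156]
orientation: [180.0, -0.1, -170.1]
force: [-0.5, -0.4, -0.4]
opening: 0.0877
gripper_force: 0.0
```

```bash
python3 - <<'E'
from h import *
c=calibration("wrist")
K=np.array(c["mtx"],float);R=cv2.Rodrigues(np.array(c["rvec"],float))[0];t=np.array(c["tvec"],float).ravel()
p,d=snapshot("wrist"); cv2.imwrite("pics/w2.png",p[:,:,::-1])
v,u=np.mgrid[:420,:560]; a=(u-K[0,2])/K[0,0]; b=(v-K[1,2])/K[1,1]; r=np.hypot(a,b); k=np.tan(np.minimum(r,1.5))/np.maximum(r,1e-9)
C=(np.stack([a*k*d,b*k*d,d],-1)-t)@R
C=C[(d>0)&(r<1.3)]
print("A",bar(C,[.652,.121],.137,.16)); print("flange",bar(C,[.652,.121],.11,.13))
print("B",bar(C,[.507,.131],.139,.147)); o=get_obs(); print(o["force"],o["opening"])
E
```

```text
A (1508, array([0.6533, 0.1213, 0.0655, 0.014 ]), array([0.6511, 0.121 , 0.1434]), np.float64(10.2))
flange (4837, array([0.6529, 0.1211, 0.0764, 0.0774]), array([0.6504, 0.1205, 0.1159]), np.float64(101.2))
B (1484, array([0.5099, 0.1308, 0.0593, 0.0146]), array([0.5111, 0.1305, 0.1434]), np.float64(9.5))
[-0.11014428 -0.17721379 -0.45044935] 0.08768994478854593
```

View pics/w2.png

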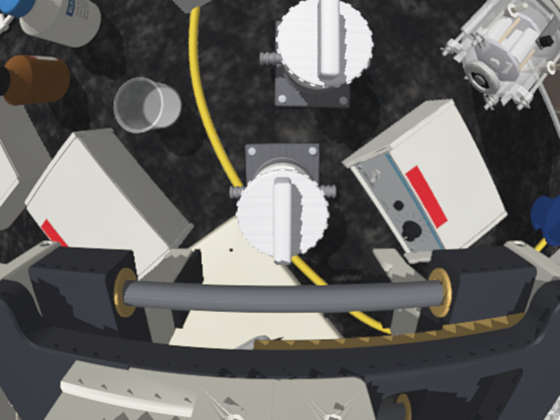

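The picture shows the cap's bar at (282,220) in line with its foot plate. Its top is at 0.1434 m, the same as the neighbour's, and its angle is 10°. The bottles and beaker (upper left) are standing and the gripper is clear. Handing in.

```bash
python3 -c "
from plant import *
print(close_job())"
```

```text
the job is handed in; nothing more can be done
None
```

The cap is locked: its bar top is at 143.4 mm and its bar at about 10°, both matching the neighbour; the bottles and beaker still stand, and I handed the job in at about 13 s (no verdict was returned).

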